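# Hang a sample pail on a spring hanger by its bail

### The arm

A 6-joint arm with a two-finger parallel gripper is mounted at the origin on a cart in front of the work surface, level with it; the furniture and walls round the work are solid. World frame = base frame: x ahead of the robot, y to its left, z up, the work surface at z = 0. Lengths are in m, angles in degrees, forces in N, time in s.
With the tool pointing down it reaches from about 0.35 to 0.875 m from the base axis. Payload 4.2 kg.
Tool frame: the origin (TCP) lies midway between the tips of the shut fingers; the grasp point (between the pads) lies 19 mm behind it; z points along the fingers, y is the line along which they close (so a half turn about z gives the same grasp; the last joint's range is limited). The gripper opens to 87 mm and grips with 3 to 60 N. Pads are 19 mm wide; open, the fingers measure 117 mm over their backs; the gripper's body (75 mm by 190 mm) begins 51 mm behind the grasp point.
Start: joints at [-52.563, 22.042, 0.453, 0, -68.411, -14.817], TCP at [0.24, -0.577, 0.223] pointing down, gripper open.
Joint ranges: [-179.83, 179.83], [-69.29, 118.12], [-61.27, 80.66], [-181.25, 117.63], [-171.15, -9.14], [-177.46, 177.46]. Speed limits (degrees/s): [159.86, 159.86, 180, 180, 180, 180].

### API

Orientations are given as [roll, pitch, yaw] about the fixed x, y, z axes, in that order (R = Rz(yaw) Ry(pitch) Rx(roll)).
In Python, from workcell import env gives the robot as it stands. The module is installed in compiled form; this text tells all that it offers. Calls block until the motion is done:
- env.goto(position, orientation): joint-space move of the TCP to a pose.
- env.move_straight(position, rotation=None, rate=0.15, force_limit=None): straight line of the TCP; rotation=None keeps the orientation; rate is the mean speed in m/s. With force_limit (N) it stops when the force on the tool has changed by that much, and returns True; else False.
- env.set_joints(angles): joint-space move.
- env.gripper_to(opening, grasp_force=None): opening from 0.0 (shut) to 1.0 (fully open); grasp_force is the grip in N (None keeps the last); returns when the fingers have stopped.
- env.dwell(seconds).
- env.inverse_kinematics(position, orientation): joint angles nearest the present ones, or None.
- env.read_state(): the state.
- env.grab_frame(name): name is "scene" or "top" or "wrist"; returns a dict with "image" (384x512x3 uint8, blue, green, red), "fx", "fy", "cx", "cy" (pixels), "position" and "orientation" of the camera in the world. Camera axes: x right, y up, looking along -z (the intrinsics and any distortion apply to the point x, -y, -z); pixel columns grow to the right and rows downward; lengths in m; the calibration is good to about 2 mm. A picture is of the moment at which its call begins. There is no depth.
A pose or a line that the arm cannot do raises env.Unreachable and nothing moves.
- env.close_job(): hands the job in; it is judged then, once.
Trained networks look in a picture, given as the dict that the camera call returned (one of the last four; its "shot" number tells which), for a name from the list of things; names that differ only in an ending like _2 or _b are one class to them, and where a whole thing is asked for, a point or a joint stands for the part that bears it (a point fixed in the world has none). Each returns a list of dicts, best first, with "score" (0 to 1); they miss things now and then, are a little off and sometimes report something else, mostly with a low value. They report only what shows in the picture. A call takes as long as a camera call. They do not tell look-alikes from the thing itself.
- env.search_frame(picture, thing): "xyz" ([x, y, z] in m, in world coordinates, good to about 4 mm: the middle of the surface that is visible of it).
- env.trace(picture, thing): "mask" (384x512 bool, what is visible of it).
The state is a dict: "clock": time; "joint_positions": joint angles; "qvel": joint speeds; "joint_torque": joint torques, N m; "position": TCP position; "tool_rot": TCP orientation; "force": force on the tool from outside, world axes, zero at the start; "wrist_torque": the same for the moment, N m; "opening": opening from 0.0 (shut) to 1.0 (fully open); "finger_force": force on a finger pad.
Only numpy, scipy, OpenCV 4.12 (cv2) and the standard library are available. Lean on these libraries where they do the work, as an engineer would, in place of code of your own. Each camera call takes 0.05 s, during which the arm holds its last target. There are 200 camera calls.

### The job

The closed steel sample pail stands on the bench with its wire bail folded down. Swing the bail upright while the pail stays standing, then lift the pail by the bail's grip and hang the bail wire in both upturned arms of the spring hanger so that the pail hangs free. Lower it slowly and let go only when the hanger carries exactly the pail's own weight, so that the hanger neither drops nor springs up nor is overloaded; keep the pail upright and leave the other things where they are.

Things in the scene. Friction and masses are not known exactly. Their poses are not given: they have to be found in the camera images.
- pail: closed stainless steel sample pail with a fixed lid, 96 mm across, 69 mm high, mass unknown (0.28 to 0.95 kg). Origin at the centre of its underside, z up. Its bail turns in two ears at its +y and -y sides; the hinge line runs along its y axis, 62 mm above the origin. The bail is a U of 5 mm round steel wire: two side arms, centres 108 mm apart, and a straight crossbar.
- bail (a joint): swing angle of the bail (rad): 0 = upright over the pail, positive = leaning to the pail's -x side; about 1.4 = folded down, nearly level, at its stop, where it lies at the start (the grip then 77 mm above the bench and 35 mm clear of the pail's wall). It turns easily and falls back if let go.
- bail_mid (a point): middle of the bail's crossbar and centre of its grip, 90 mm from the hinge line; y along the crossbar, z from the hinge line to the crossbar. The grip is a black plastic sleeve, 12 mm thick, 36 mm long, that turns freely on the wire, so that bail and pail can swing while it is pinched. Beyond it the wire is bare.
- stand: the fixed spring hanger: base plate 125 x 150 x 10 mm, aluminium column 308 mm high, and on it a black carriage with two level steel arms that reach 142 mm to the stand's -x side (towards the robot). Arms: 7 mm rods, centres at y = +-38 mm; the fingers go between them, and they go between the bail's side arms. Origin under the column on the bench, z up.
- seat_mid (a point): where the middle of the crossbar belongs: midway between the two arms' seats, 120 mm in front (-x) of the stand's origin, 265 mm above the bench while the hanger is empty; sinks with the carriage; y along the line through the seats. Each seat is a flat dip 17 mm long along x (clear), its floor 3 mm below this point; the upturned tip in front rises 14 mm above this point, the arm behind 12 mm.
- hanger (a joint): how far the carriage has sunk (m): 0 empty, 0.1 end stop. Soft, lightly damped spring, 9.1 mm for each newton of load. It must never move faster than 0.07 m/s up or down, be it pressed down too fast or let go while the load is more than about 0.5 N short of or above the pail's weight; the load must stay under 14 N.
- timer: bystander: small white digital timer, 68 x 68 x 19 mm; origin under its centre
- dish: bystander: clear round dish, 92 mm across, 14 mm high; origin under its centre
- tape: bystander: roll of tape lying flat, 96 mm across, 25 mm high; origin under its centre
- jar: bystander: brown tablet jar with white cap, 43 mm across, 72 mm high; origin under its centre
Mind the look-alikes: they are no part of the job. What is shaped like the pail but green or orange is not meant.

How it is judged (in metres and radians):
On the way, in this order (a step that is already met when the one before it is completed fails the run):
1. the bail is upright while the pail still stands on the bench (value of joint bail between -0.2 and 0.2 rad and height (world z) of pail below 0.005 m and angle between pail's own z axis and vertical below 0.06 rad), for 0.2 s.
2. the bail wire lies in the seats of both arms and loads the hanger (distance between bail_mid and seat_mid below 0.015 m and angle between the y axis of bail_mid and the y axis of seat_mid, either way round below 0.12 rad and contact force between stand and pail above 2 N), for 0.2 s.
At the end, for the whole second after the job is handed in: The pail hangs free and still from the hanger: the middle of the crossbar within 15 mm of the middle of the seats, the crossbar within 0.12 rad of their line, the pail upright within 0.15 rad, its underside more than 12 mm above the bench, pail slower than 40 mm/s and carriage slower than 30 mm/s (all of step 2 and angle between pail's own z axis and vertical below 0.15 rad and height (world z) of pail above 0.012 m and linear speed of pail below 0.04 m/s and velocity of joint hanger between -0.03 and 0.03 m/s); the robot touches nothing.
It fails at once if the hanger drops or springs up (carriage faster than 0.07 m/s) (velocity of joint hanger above 0.07 m/s or velocity of joint hanger below -0.07 m/s).
It fails at once if the hanger is overloaded or struck (more than 14 N between pail and hanger) (contact force between stand and pail above 14 N).
It fails at once if the pail is tipped by more than 0.5 rad (angle between pail's own z axis and vertical above 0.5 rad).
It fails at once if a bystander is moved by more than 20 mm (distance of any of timer, dish, tape, jar from where it was at the start of the episode above 0.02 m).
It also fails if it takes over 72 s, if anything falls off the work surface, if the arm or the gripper's body presses on something with over 40 N, if the wrist force passes 120 N, or if a joint passes its speed limit or range.

## Working session

There is one attempt and no reset: what is moved stays moved. The work goes in short steps, each a Python script; the robot and the scene stay as the last script left them, time stands still between calls to the robot, and variables do not carry over. Pictures are saved under pics/ and viewed, at most 12 in all, crops included, and the job is handed in when it is done.

```bash
mkdir -p pics; ls; python3 - <<'E'
from workcell import env
import cv2, numpy as np
s=env.read_state(); print(s['clock'],s['position'],s['tool_rot'],s['opening'],s['force'])
for n in ('scene','top'):
    f=env.grab_frame(n); cv2.imwrite(f'pics/{n}0.png',f['image'])
    print(n,f['fx'],f['fy'],f['cx'],f['cy'],f['position'],f['orientation'],[k for k in f])
    for t in ('pail','bail_mid','stand','timer','dish','tape','jar'):
        print(t,[(np.round(d['xyz'],3).tolist(),round(d['score'],2)) for d in env.search_frame(f,t)])
print(env.read_state()['clock'])
a=cv2.imread('pics/scene0.png');b=cv2.imread('pics/top0.png')
cv2.imwrite('pics/both0.png',cv2.resize(np.vstack([a,b]),(400,600)))
E
```

```text
pics
0.0 [ 0.24017462 -0.57637068  0.22144809] [ 1.79875382e+02 -4.16141920e-03 -1.57391820e+02] 1.0020251913109866 [ 0.38269777 -0.90193332 -0.26720555]
scene 427.4376699894299 427.4376699894299 259.60577254425925 194.95032245279967 [0.14280928 0.80644985 1.09898504] [  44.45115853    0.68573822 -153.80999366] ['image', 'fx', 'fy', 'cx', 'cy', 'position', 'orientation', 'shot']
pail [([0.439, 0.418, 0.071], 0.7), ([0.52, 0.25, 0.07], 0.69), ([0.597, 0.385, 0.066], 0.61)]
bail_mid [([0.607, 0.388, 0.154], 0.68), ([0.441, 0.409, 0.153], 0.59), ([0.444, 0.246, 0.074], 0.47)]
stand [([0.657, -0.085, 0.063], 0.96)]
timer [([0.429, -0.283, 0.017], 0.49)]
dish [([0.409, -0.063, 0.019], 0.57)]
tape []
jar [([0.504, -0.351, 0.045], 0.52)]
top 428.2876099485922 428.2876099485922 252.14140774380039 187.83734127408752 [0.4666404  0.01232052 1.6440563 ] [ 4.00562074e+00 -7.80572196e-02 -9.16698256e+01] ['image', 'fx', 'fy', 'cx', 'cy', 'position', 'orientation', 'shot']
pail [([0.45, 0.4, 0.07], 0.96), ([0.522, 0.238, 0.067], 0.88), ([0.607, 0.376, 0.07], 0.85)]
bail_mid [([0.616, 0.374, 0.157], 0.49)]
stand [([0.65, -0.097, 0.006], 0.75)]
timer [([0.43, -0.295, 0.018], 0.7), ([0.505, -0.358, 0.056], 0.19)]
dish [([0.414, -0.067, 0.012], 0.88), ([0.643, -0.1, 0.276], 0.73)]
tape [([0.702, 0.193, 0.025], 0.75)]
jar []
0.8
```

View pics/scene0.png

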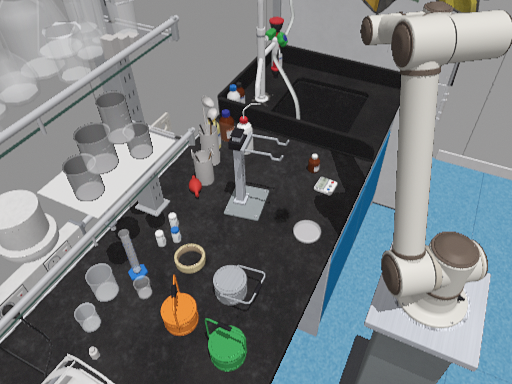

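View pics/top0.png

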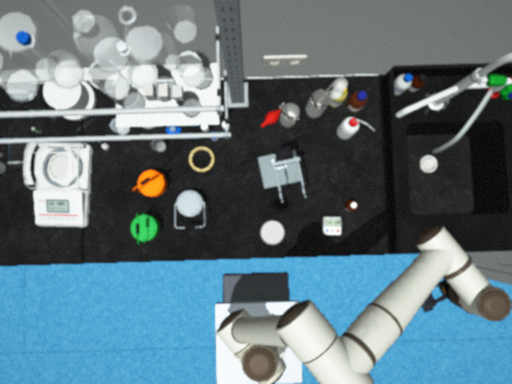

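The steel pail stands at about (230,285) in the scene view, with its bail folded towards the robot. The green and orange look-alikes are to its left, and the hanger column is near (240,170) with its arms towards the robot. Next I'll take near views with the wrist camera.

```bash
cat > h.py <<'E'
from workcell import env
import cv2, numpy as np
from scipy.spatial.transform import Rotation as R
def ori(hdeg, tilt, flip=False):
    """tool y along heading h (deg, world), leaning back by tilt deg"""
    a=np.radians(tilt);h=np.array([np.cos(np.radians(hdeg)),np.sin(np.radians(hdeg)),0]);Z=np.array([0,0,1.])
    z=np.sin(a)*h-np.cos(a)*Z; y=np.cos(a)*h+np.sin(a)*Z
    if flip: y=-y
    return R.from_matrix(np.c_[np.cross(y,z),y,z]).as_euler('xyz',degrees=True), z
def cam(f): return R.from_euler('xyz',f['orientation'],degrees=True).as_matrix(),np.array(f['position'])
def onplane(f,px,z):
    M,p=cam(f); d=M@np.array([(px[0]-f['cx'])/f['fx'],-(px[1]-f['cy'])/f['fy'],-1]); return p+d*(z-p[2])/d[2]
def proj(f,P):
    M,p=cam(f); c=M.T@(np.array(P)-p); return np.array([f['cx']+f['fx']*c[0]/-c[2], f['cy']-f['fy']*c[1]/-c[2]])
E
python3 - <<'E'
from h import *
for fl in (0,1):
    for P,hd,t in (((.53,-.1,.28),0,15),((.44,.245,.06),0,15),((.46,-.1,.46),0,0)):
        print(fl,P,env.inverse_kinematics(P,ori(hd,t,fl)[0]))
import pickle
out=[]
for P,h in (((.42,-.13,.46),0),((.40,.24,.30),0)):
    o=[ori(h,0,fl)[0] for fl in (0,1)]
    c=[env.inverse_kinematics(P,x) for x in o]
    k=[i for i in (0,1) if c[i] is not None]; k=min(k,key=lambda i:abs(c[i][5]))
    env.goto(P,o[k]); f=env.grab_frame('wrist'); out.append(f)
    print(k,env.read_state()['clock'],f['position'],f['orientation'],f['fx'],f['cx'],f['cy'])
    for t in ('pail','bail_mid','stand','seat_mid'):
        try: print(t,[(np.round(d['xyz'],3).tolist(),round(d['score'],2)) for d in env.search_frame(f,t)])
        except Exception as e: print(t,e)
pickle.dump(out,open('w.pkl','wb'))
cv2.imwrite('pics/w1.png',np.hstack([cv2.resize(f['image'],(400,300)) for f in out]))
E
```

```text
0 (0.53, -0.1, 0.28) [  7.72215638   3.87597768 -17.62661433   2.474687   -53.65290924
 171.07067519]
0 (0.44, 0.245, 0.06) [ 50.08063577  16.16577835 -50.91522994  41.64993506 -17.37876873
  90.57512996]
0 (0.46, -0.1, 0.46) [  7.57936069   2.33658564   7.97360368   0.         -95.63701804
 172.42063931]
1 (0.53, -0.1, 0.28) [  7.72215638   3.87597768 -17.62661433   2.474687   -53.65290924
  -8.92932481]
1 (0.44, 0.245, 0.06) [ 50.08063577  16.16577835 -50.91522994  41.64993506 -17.37876873
 -89.42487004]
1 (0.46, -0.1, 0.46) [  7.57936069   2.33658564   7.97360368   0.         -95.63701804
  -7.57936069]
1 2.7917 [ 0.42045062 -0.19913564  0.62135801] [-1.46392748e+01 -2.93278630e-02  1.79946171e+02] 299.6672919458336 253.12901361381438 185.40350763040183
pail [([0.521, 0.195, 0.041], 0.91)]
bail_mid [([0.504, 0.182, 0.071], 0.54)]
stand [([0.658, -0.102, 0.185], 0.9)]
seat_mid [([0.647, -0.113, 0.277], 0.57), ([0.497, -0.355, 0.05], 0.43)]
1 4.5333 [0.40058099 0.17078615 0.46248238] [-1.46730882e+01  9.66748825e-02  1.79959668e+02] 299.6672919458336 253.12901361381438 185.40350763040183
pail [([0.448, 0.408, 0.068], 0.89), ([0.521, 0.233, 0.073], 0.59)]
bail_mid [([0.447, 0.231, 0.077], 0.82), ([0.498, 0.406, 0.099], 0.45)]
stand []
seat_mid []
```

View pics/w1.png

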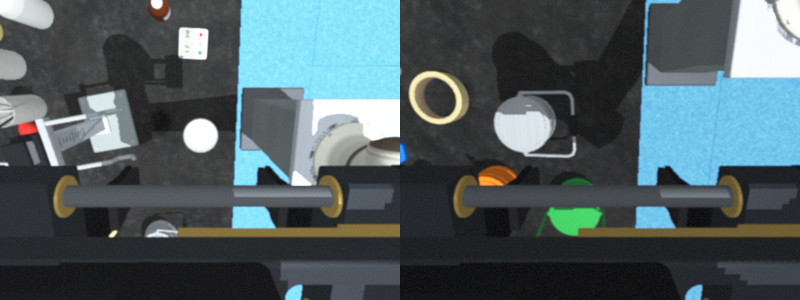

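Left half: hanger arms at about (45–135, 115–165), seen from above and running right and slightly up. Right half: the pail at (525,125), with the folded bail's crossbar at x≈573. I'll enlarge both.

```bash
python3 - <<'E'
from h import *
import pickle
a,b=pickle.load(open('w.pkl','rb'))
A=cv2.resize(a['image'][100:230,0:200],None,fx=4,fy=4,interpolation=cv2.INTER_CUBIC)
B=cv2.resize(b['image'][100:215,110:250],None,fx=5,fy=5,interpolation=cv2.INTER_CUBIC)
cv2.imwrite('pics/A.png',A);cv2.imwrite('pics/B.png',B)
E
```

```text
(no output)
```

View pics/A.png

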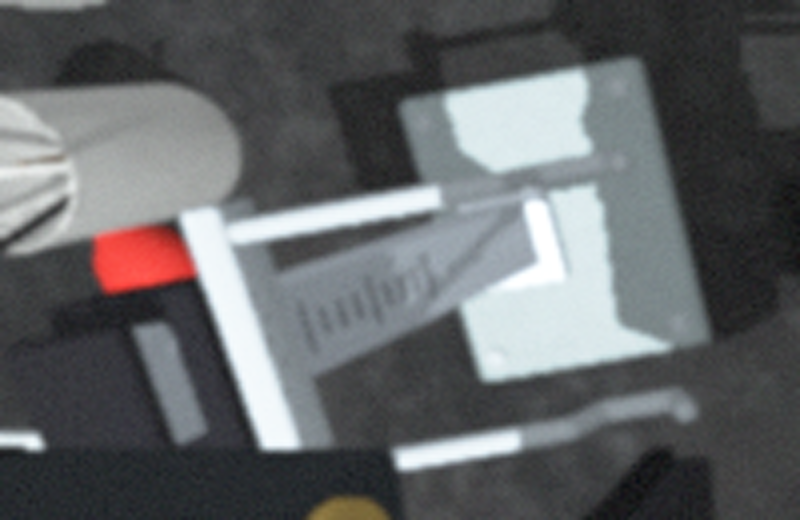

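View pics/B.png

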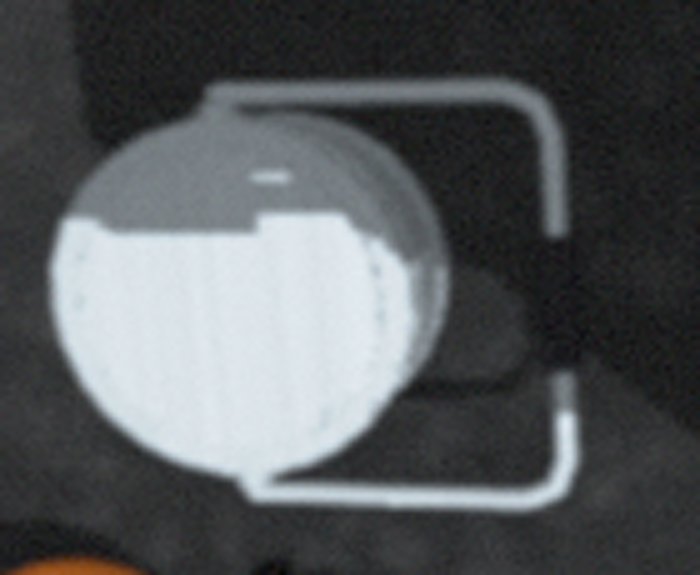

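```bash
python3 - <<'E'
from h import *
import pickle
a,b=pickle.load(open('w.pkl','rb'))
pb=lambda u,v,z: onplane(b,(110+u/5,100+v/5),z)
pa=lambda u,v,z: onplane(a,(u/4,100+v/4),z)
g1,g2=pb(556,236,.077),pb(565,370,.077); e1,e2=pb(212,97,.062),pb(250,492,.062)
print('sleeve',g1,g2,'len',np.linalg.norm(g1-g2),'mid',(g1+g2)/2,'hinge',e1,e2,np.linalg.norm(e1-e2),(e1+e2)/2)
for n,p,q in (('g',g1,g2),('e',e1,e2)): d=q-p; print(n,'ang of crossbar',np.degrees(np.arctan2(d[1],d[0])))
d=(e1+e2)/2-(g1+g2)/2; print('heading',np.degrees(np.arctan2(d[1],d[0])),np.linalg.norm(d[:2]))
# arms
u1,u2=pa(230,237,.2735),pa(440,197,.2735); l1,l2=pa(400,460,.2735),pa(520,440,.2735)
print('upper',u1,u2,np.degrees(np.arctan2(*(u1-u2)[1::-1])));print('lower',l1,l2,np.degrees(np.arctan2(*(l1-l2)[1::-1])))
print('lower dip',pa(640,405,.2585),'tips',pa(687,408,.277),pa(622,160,.277))
c=[pa(*p,.01) for p in((400,100),(640,58),(710,340),(485,383))]
c=np.array(c); print('plate',c.mean(0),[np.linalg.norm(c[i]-c[i-1]) for i in range(4)],[np.degrees(np.arctan2(*(c[i]-c[i-1])[1::-1])) for i in range(4)])
E
```

```text
sleeve [0.44235982 0.22088494 0.077     ] [0.44096688 0.25618841 0.077     ] len 0.03533093913780645 mid [0.44166335 0.23853667 0.077     ] hinge [0.53290822 0.18644853 0.062     ] [0.531549   0.29439838 0.062     ] 0.10795841042967048 [0.53222861 0.24042346 0.062     ]
g ang of crossbar 92.25950172225303
e ang of crossbar 90.72138512133289
heading 1.1934954833875866 0.09058490662281898
upper [ 0.64972759 -0.14021407  0.2735    ] [ 0.58675087 -0.15189995  0.2735    ] 10.512168344432174
lower [ 0.60892464 -0.07081131  0.2735    ] [ 0.57131592 -0.07727115  0.2735    ] 9.74626666907948
lower dip [ 0.53853696 -0.08369833  0.2585    ] tips [ 0.5184359  -0.08862116  0.277     ] [ 0.53182874 -0.16290851  0.277     ]
plate [ 0.65310411 -0.10185537  0.01      ] [np.float64(0.15006360068345678), np.float64(0.12345263345842443), np.float64(0.1468634073366569), np.float64(0.1234288920925965)] [np.float64(-80.03244715886443), np.float64(-170.51112631651264), np.float64(99.95253708714992), np.float64(10.97437336379625)]
```

Numbers agree well: sleeve length 35 mm, ear distance 108 mm, arm spacing 76 mm, plate 150×124 mm. Next: grasp the sleeve and swing the bail upright.

```bash
cat >> h.py <<'E'
G=np.array([.4417,.2385,.077]); HP=1.2; TILT=10
HS=10.2
_h=np.array([np.cos(np.radians(HS)),np.sin(np.radians(HS)),0]);_n=np.array([-_h[1],_h[0],0])
SEAT=.516*_h-.2153*_n+np.array([0,0,.265])
def tcp(g,z): return np.array(g)+.019*z
def fz(n=10,dt=.03):
    v=[]
    for _ in range(n): env.dwell(dt); v.append(env.read_state()['force'])
    return np.mean(v,0),np.std(v,0)
E
python3 - <<'E'
from h import *
o,z=ori(HP,TILT,True)
env.goto(tcp(G+[-.005,0,.075],z),o)
env.gripper_to(.37,30)
print(env.read_state()['clock'],fz())
print('touch',env.move_straight(tcp(G,z),rate=.08,force_limit=6))
f,s=fz(); print(f,s,env.read_state()['position'],tcp(G,z))
fr=env.grab_frame('wrist');cv2.imwrite('pics/g.png',fr['image'])
env.gripper_to(0,30)
st=env.read_state(); print(st['opening']*87,st['finger_force'],fz(),st['clock'])
fr=env.grab_frame('scene');i=fr['image'];cv2.imwrite('pics/g2.png',np.hstack([cv2.resize(i[200:350,150:350],(400,300)),cv2.resize(cv2.imread('pics/g.png'),(400,300))]))
E
```

```text
6.575 (array([ 0.17708687,  0.02250215, -0.07974205]), array([0.49332872, 0.62349075, 0.48186585]))
touch False
[-0.20504441  0.08288917  0.17672518] [0.56525819 0.333498   0.60284511] [0.44508409 0.23871616 0.058569  ] [0.44499859 0.2385691  0.05828865]
10.760974044420214 29.941567151108757 (array([ 1.27396013, -0.20044571, -0.39128614]), array([0.50334448, 0.38545054, 0.29034259])) 8.9083
```

View pics/g2.png

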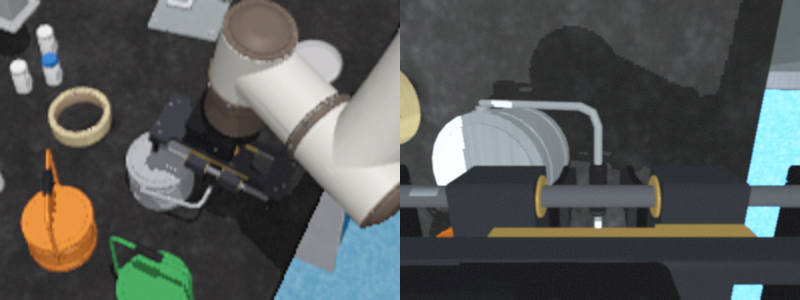

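The sleeve is pinched centrally (wire at x≈598 between the fingers, 10.8 mm opening at 30 N). Swinging it up now.

```bash
python3 - <<'E'
from h import *
o,z=ori(HP,TILT,True); h=np.array([np.cos(np.radians(HP)),np.sin(np.radians(HP)),0])
H=G+.0887*h; H[2]=.062
for th in np.linspace(1.4,0,9)[1:]:
    g=H-.09*np.sin(th)*h+[0,0,.09*np.cos(th)]
    hit=env.move_straight(tcp(g,z),rate=.06,force_limit=12)
    f,s=fz(4,.01); print(round(th,2),hit,np.round(f,1))
    if hit: break
env.dwell(.4); f,s=fz(); print(f,env.read_state()['clock'],env.read_state()['opening']*87)
fr=env.grab_frame('scene');i=fr['image'];w=env.grab_frame('wrist')['image']
cv2.imwrite('pics/u.png',np.hstack([cv2.resize(i[200:350,150:350],(400,300)),cv2.resize(w,(400,300))]))
E
```

```text
1.22 False [ 0.1  0.9 -0.6]
1.05 False [-1.5  0.5  0.1]
0.88 False [-2.2  0.5  1.3]
0.7 False [-2.6  0.7  2.7]
0.52 False [-2.2  0.2  3.3]
0.35 False [-1.1 -0.3  2.6]
0.18 False [-0.3  0.2  2. ]
0.0 False [ 0.1 -0.2  1.2]
[ 0.03891408 -0.69864806 -0.39453855] 13.5667 10.720130620554285
```

View pics/u.png

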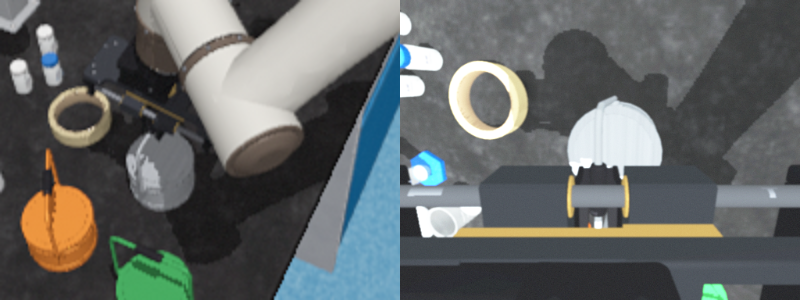

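The bail now stands over the pail and the pail is still on the bench; its lid spans x≈568–662 in the right half. I'll check the lean with the calibration.

```bash
python3 - <<'E'
from h import *
o,z=ori(HP,TILT,True)
f=env.grab_frame('wrist'); 
L,Rr=onplane(f,(168*1.28,150*1.28),.069),onplane(f,(262*1.28,150*1.28),.069)
e=onplane(f,(209*1.28,99*1.28),.065)
p=env.read_state()['position']-.019*z
print(L,Rr,'lidmid',(L+Rr)/2,'ear',e,'grip',p, 'lean',np.degrees(np.arctan2((L+Rr)[0]/2-p[0],.09)))
print(SEAT,[d['xyz'] for d in env.search_frame(f,'pail')])
E
```

```text
[0.57652317 0.23870091 0.069     ] [0.48281414 0.23208553 0.069     ] lidmid [0.52966865 0.23539322 0.069     ] ear [0.53613573 0.1858647  0.065     ] grip [0.53026232 0.24026262 0.1518484 ] lean -0.3779337096748558
[ 0.54597128 -0.12052159  0.265     ] [[0.5306, 0.2239, 0.0669], [0.4124, 0.387, 0.0681]]
```

Upright within about 0.5°. Lifting slowly, weighing, then carrying it to a point in front of the hanger.

```bash
python3 - <<'E'
from h import *
o,z=ori(HP,TILT,True); o2,z2=ori(HS,TILT,True)
g=env.read_state()['position']-.019*z
env.dwell(.3)
env.move_straight(tcp([g[0],g[1],.19],z),rate=.04)
f,s=fz(15); print('w1',f,s)
env.move_straight(tcp([g[0],g[1],.31],z),rate=.1)
pre=SEAT-.085*_h if '_h' in dir() else None
import h as hh
pre=SEAT-.085*hh._h; pre[2]=.31
env.move_straight(tcp(pre,z2),o2,rate=.09)
env.dwell(1.0)
f,s=fz(20); st=env.read_state(); print('w2',f,s,st['clock'],st['position'],tcp(pre,z2),st['opening']*87)
fr=env.grab_frame('scene');w=env.grab_frame('wrist');i=fr['image']
import pickle; pickle.dump((fr,w),open('p.pkl','wb'))
cv2.imwrite('pics/p.png',np.hstack([cv2.resize(i[80:260,180:420],(400,300)),cv2.resize(w['image'],(400,300))]))
E
```

```text
w1 [-0.01664168  0.13537889 -3.97885741] [0.44664231 0.40527183 0.41745618]
w2 [-0.12154539 -0.04962487 -4.07954494] [0.51633099 0.50503247 0.55097026] 23.075 [ 0.46556323 -0.13499237  0.29128018] [ 0.46556182 -0.13498953  0.29128865] 10.675408983363553
```

View pics/p.png

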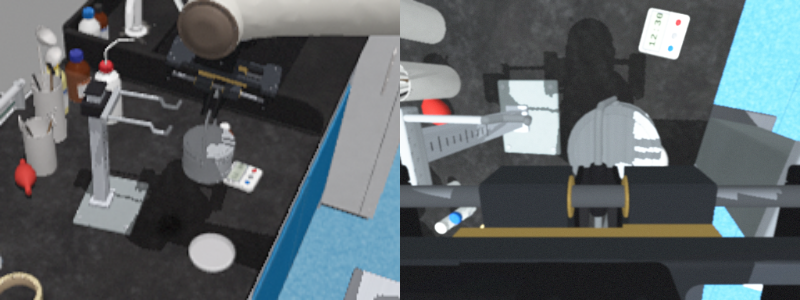

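The pail hangs level in front of the hanger, whose arms are at about (120–180, 90–130) in the left half. It weighs about 4.0 N. I'll overlay my predicted arm positions to check the seat estimate.

```bash
python3 - <<'E'
from h import *
import h as hh,pickle
fr,w=pickle.load(open('p.pkl','rb'))
O=SEAT+.12*hh._h; n=hh._n
def draw(f,crop,size):
    x0,y0,x1,y1=crop; k=size[0]/(x1-x0); im=cv2.resize(f['image'][y0:y1,x0:x1],size,interpolation=cv2.INTER_CUBIC)
    for s in(1,-1):
        pts=[(-.03,.0085),(-.1115,.0085),(-.1115,-.0065),(-.1285,-.0065),(-.1385,.0105)]
        P=[(proj(f,O+x*hh._h+s*.038*n+[0,0,dz])-[x0,y0])*k for x,dz in pts]
        cv2.polylines(im,[np.int32(P)],False,(0,0,255) if s>0 else (0,255,0),1)
    return im
cv2.imwrite('pics/ov.png',np.hstack([draw(fr,(220,110,310,180),(400,311)),draw(w,(0,90,130,191),(400,311))]))
E
```

```text
(no output)
```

View pics/ov.png

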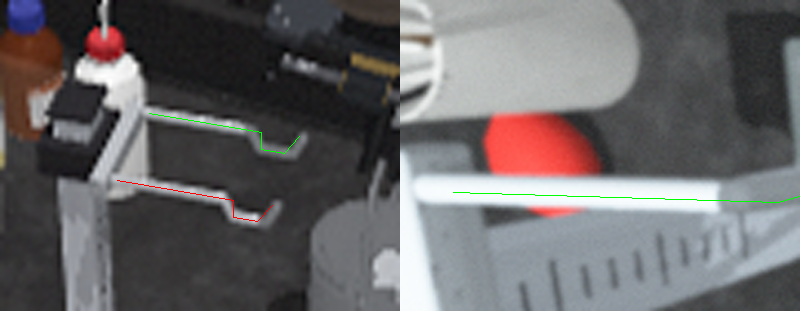

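The overlay matches both arms to within about 2 mm (dips at (245,220) and (275,150) in the left half). Moving in over the seats and lowering slowly.

```bash
python3 - <<'E'
from h import *
import h as hh
o2,z2=ori(HS,TILT,True)
S=SEAT-.001*hh._h
at=lambda zz: tcp([S[0],S[1],zz],z2)
print(env.move_straight(at(.31),rate=.05,force_limit=4))
env.dwell(.5); f,s=fz(30); print('free',np.round(f,2))
print(env.move_straight(at(.272),rate=.03,force_limit=4))
f,s=fz(20); print('.272',np.round(f,2))
for zz in (.262,.252,.242,.234):
    env.move_straight(at(zz),rate=.012)
    env.dwell(.3); f,s=fz(20); print(zz,np.round(f,2),env.read_state()['position'][2]-.019*z2[2])
print(env.read_state()['clock'])
E
```

```text
False
free [-0.01 -0.06 -3.94]
False
.272 [ 0.1  -0.27 -4.07]
0.262 [-0.04  0.09 -3.63] 0.2619974859394103
0.252 [-0.23  0.07 -2.41] 0.25200437840651413
0.242 [-0.21  0.23 -1.25] 0.24202264017590824
0.234 [-0.48  0.35 -0.5 ] 0.2340264164099547
36.225
```

```bash
python3 - <<'E'
from h import *
import h as hh
o2,z2=ori(HS,TILT,True)
S=SEAT-.001*hh._h
at=lambda zz: tcp([S[0],S[1],zz],z2)
env.move_straight(at(.2297),rate=.01)
env.dwell(.5); f,s=fz(70); print(np.round(f,2),env.read_state()['wrist_torque'],env.read_state()['clock'])
fr=env.grab_frame('scene')
cv2.imwrite('pics/s.png',cv2.resize(fr['image'][90:230,190:370],(720,560),interpolation=cv2.INTER_CUBIC))
E
```

```text
[-0.25  0.19  0.04] [ 0.0063127   0.50224811 -0.02493844] 39.6417
```

View pics/s.png

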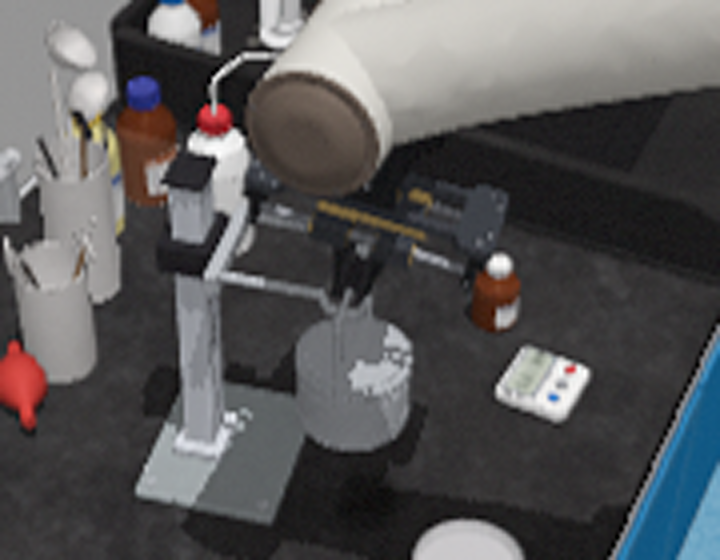

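The wire lies in the near arm's seat at (345,300), the carriage has sunk and the tool load is about 0. I'll release, back out along the tool axis, and check.

```bash
python3 - <<'E'
from h import *
import h as hh
o2,z2=ori(HS,TILT,True)
env.gripper_to(.33,10)
env.dwell(1.0)
p=env.read_state()['position']
env.move_straight(p-.12*z2,rate=.06,force_limit=3)
print(env.read_state()['position'],p-.12*z2)
env.dwell(2)
f=env.grab_frame('wrist')
print([ (d['xyz'],d['score']) for d in env.search_frame(f,'bail_mid')],[ (d['xyz'],d['score']) for d in env.search_frame(f,'pail')][:2],SEAT)
f=env.grab_frame('scene');print([ (d['xyz'],d['score']) for d in env.search_frame(f,'bail_mid')],[ (d['xyz'],d['score']) for d in env.search_frame(f,'pail')])
print(env.read_state()['clock'])
cv2.imwrite('pics/e.png',cv2.resize(f['image'][90:230,190:370],(720,560),interpolation=cv2.INTER_CUBIC))
E
```

```text
[ 0.52765382 -0.12375768  0.32878322] [ 0.52773515 -0.12379512  0.32914302]
[([0.5443, -0.1259, 0.2306], 0.59)] [([0.5394, -0.1261, 0.1488], 0.66)] [ 0.54597128 -0.12052159  0.265     ]
[([0.4301, -0.2829, 0.0201], 0.72), ([0.6047, 0.3854, 0.1503], 0.66), ([0.4411, 0.4122, 0.1504], 0.5)] [([0.6013, 0.3862, 0.0675], 0.9), ([0.5399, -0.1008, 0.1438], 0.78), ([0.4388, 0.4186, 0.0698], 0.62)]
45.7917
```

View pics/e.png

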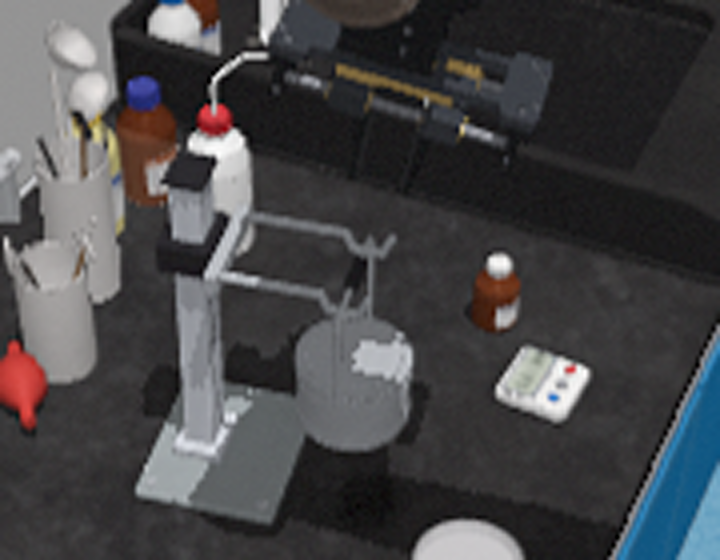

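The pail hangs upright with its wire in both seats, at (345,300) and (372,240), and the gripper is clear. Handing in.

```bash
python3 -c "
from workcell import env
print(env.close_job())"
```

```text
the job is handed in; nothing more can be done
None
```

The pail (about 4.0 N) hangs upright and free with its bail wire in both seats of the hanger; I let go at near-zero tool load and handed the job in at about 46 s of 72 s, but no verdict was returned.

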